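# Charge the mill jar with porcelain rods

## Task

Load the mill jar with the two white porcelain grinding rods standing on the board, one after the other, through its narrow blue neck: lower the foot of each into the mouth before letting it go, so that it drops down inside. Leave the dark steel rod standing where it is (iron would spoil the glaze), and do not shove or tip the jar.

Things in the scene. Friction and masses are not known exactly. Their poses are not given: they have to be found in the camera images.
- rod_a_center (a point): First white porcelain grinding rod: a plain upright cylinder 28 mm in diameter and 70 mm tall, about 110 g, standing on the brown ware board (12 mm thick) among the other rods and a small pigment pot, at least 85 mm from each of them centre to centre. The point is its centre, 35 mm above its foot; z is its axis, up at the start.
- rod_b_center (a point): Second white porcelain grinding rod: a plain upright cylinder 28 mm in diameter and 70 mm tall, about 110 g, standing on the brown ware board (12 mm thick) among the other rods and a small pigment pot, at least 85 mm from each of them centre to centre. The point is its centre, 35 mm above its foot; z is its axis, up at the start.
- steel_rod_center (a point): Dark steel grinding rod: a plain upright cylinder 28 mm in diameter and 70 mm tall, about 300 g, same size as the white ones, not wanted in the jar, standing on the brown ware board (12 mm thick) among the other rods and a small pigment pot, at least 85 mm from each of them centre to centre. The point is its centre, 35 mm above its foot; z is its axis, up at the start.
- jar_mouth (a point): Mouth of the mill jar, an upright round white jar 190 mm tall and 150 mm across (2.2 kg, loose on the table) with a sloping shoulder and, from 150 mm up, a blue neck 68 mm across outside and 56 mm inside (wall 6 mm). The point is the centre of the mouth, at the height of the rim; z is up along the jar's axis. The jar is hollow, 182 mm deep from the mouth to its inner floor; a rod let go in the neck falls in by itself, also when another rod is already inside.
Not all that is in view belongs to the job. Leave any green look-alike of the part that bears rod_a_center alone.

How it is judged:
By the outcome, as a careful person would: the job done as asked, in the order asked, and still so for the second after the job is handed in, with the robot touching nothing.
It also fails if it takes over 59 s, if anything falls off the work surface, if the arm or the gripper's body presses on something with over 40 N, if the wrist force passes 120 N, or if a joint passes its speed limit or range.

## Robot

A 7-joint arm with a two-finger parallel gripper is mounted at the origin on the work surface. World frame = base frame: x ahead of the robot, y to its left, z up, the work surface at z = 0. Lengths are in m, angles in rad, forces in N, time in s.
With the tool pointing down it reaches from about 0.4 to 0.875 m from the base axis. Payload 6.5 kg.
Tool frame: the origin (TCP) lies on the centre line of the jaws, within the pads' length; the fingertips stand 14 mm ahead of it and the grasp point (between the pads) lies 5 mm behind it; z points along the fingers, y is the direction in which the jaws open and shut (so a half turn about z gives the same grasp; the last joint's range is limited). The gripper opens to 85 mm and grips with 20 to 120 N. Pads are 22 mm wide; open, the fingers measure 114 mm over their backs; the gripper's body (76 mm by 85 mm) begins 54 mm behind the grasp point. The pads swing forward as they close: fully open they stand 13 mm farther back than shut.
Start: joints at [1.163, 0.536, -0.004, 1.538, 0.003, 1.067, -0.071], TCP at [0.218, -0.612, 0.245] pointing down, gripper open.
Joint ranges: [-2.7, 2.7], [-0.37, 2.16], [-1.27, 1.26], [0.24, 2.4], [-1.31, 4.45], [0.19, 1.91], [-2.76, 2.76]. Speed limits (rad/s): [2.39, 2.39, 3.14, 3.14, 3.14, 3.14, 3.14].

## Interface

Orientations are given as a 3x3 rotation matrix whose columns are the frame's x, y, z axes.
In Python, from plant import * gives the robot as it stands. The module is installed in compiled form; this text tells all that it offers.
- The arm moves only by the tool send_rows, never from a script. Its argument "commands" is a list of rows, each a list of 7 numbers: the shift along the tool's x, y, z in mm, then the turn, a rotation vector about the tool's x, y, z in rad, then the finger opening in mm, from 0 to 85.4. In form: [[tx, ty, tz, rx, ry, rz, fingers], ...]. A call has 1 to 12 rows; each row is the pose to reach, as a shift and turn from the pose commanded when the call began, along the tool's axes at that moment; what a row does not reach only later rows make up. A row lasts 1/8 s, in which the tool goes at most 62.5 mm and 10.7 degrees, less where a joint would pass 70% of its speed; a pose out of reach is approached as far as the arm can. A call with a gripper value outside its range is refused whole. The fingers move at their own pace and stop on an object; "force" is the grip in N (left out, the last holds). Time passes only in rows, so rows that repeat a pose let the fingers close. It gives the time, the measured TCP pose, the force and the opening at its end, in the units of the state.
- state(): the state, without advancing time (a new reading comes with each control period).
- get_image(name): name is "scene" or "top" or "wrist"; returns a dict with "color" (420x560x3 uint8, red, green, blue), "depth" (420x560 float32, m along the optical axis (not along the pixel's ray), 0 where there is no reading), "K" (3x3 intrinsics, pixels), "extrinsics" (4x4, takes a point from camera to world coordinates); the wrist camera has in their place "tool_from_camera" (4x4, takes a point from camera to tool coordinates, whose origin is the TCP and whose axes are the flange's). Camera axes: x right, y down, z forward; pixel columns grow to the right and rows downward; lengths in m; the calibration is good to about 2 mm. The wrist camera is an equidistant fisheye: a pixel r from the principal point sees the ray r / f radians off the axis. A picture is of the moment at which its call begins: read the wrist's pose just before it.
- sign_off(): hands the job in, once; it reports no verdict.
The state is a dict: "clock": time; "joint_positions": joint angles; "joint_vel": joint speeds; "joint_efforts": joint torques, N m; "eef_pos": TCP position; "tool_rot": TCP orientation; "force": force on the tool from outside, world axes, zero at the start; "wrist_torque": the same for the moment, N m; "gripper_width": finger opening in m.
Only numpy, scipy, OpenCV 4.12 (cv2) and the standard library are available. Lean on these libraries where they do the work, as an engineer would, in place of code of your own. Each camera call takes 0.05 s, during which the arm holds its last target. There are 200 camera calls.

## Working session

There is one attempt and no reset: what is moved stays moved. The work goes in short steps, Python scripts to look and compute and a tool call to move; the robot and the scene stay as the last step left them, time stands still between calls to the robot, and variables do not carry over. Pictures are saved under pics/ and viewed, about 8 in all and at most 12, crops included, and the job is handed in when it is done.

Besides the shell and the picture viewer there is one more tool, called after "Emit:" as name(argument=value, ...), one argument or row to a line, values as JSON. send_rows: Moves the arm, as the interface text tells. Its arguments: {"type":"object","properties":{"commands":{"type":"array","items":{"type":"array","items":{"type":"number"}}},"force":{"type":"number"}},"required":["commands"]}

```bash
mkdir -p pics; python3 - <<'E'
from plant import *
import cv2,numpy as np
s=state();print({k:np.round(v,4).tolist() for k,v in s.items()})
a=[]
for n in("scene","top"):
    g=get_image(n);np.savez(n+".npz",**g);cv2.imwrite(f"pics/{n}1.png",g["color"][...,::-1]);print(n,g["K"].tolist(),np.round(g["extrinsics"],3).tolist())
E
```

```text
{'clock': 0.0, 'joint_positions': [1.1628, 0.5372, -0.0044, 1.5389, 0.0026, 1.0673, -0.0712], 'joint_vel': [-0.0012, 0.0006, -0.0007, 0.0007, -0.0009, 0.0014, 0.0002], 'joint_efforts': [0.0015, -58.3414, 1.0493, -25.9106, 0.0123, 0.0094, -0.0], 'eef_pos': [0.2176, -0.6118, 0.2444], 'tool_rot': [[0.9421, 0.3352, -0.0007], [0.3352, -0.9421, 0.0016], [-0.0001, -0.0018, -1.0]], 'force': [0.2658, 0.5756, 0.5251], 'wrist_torque': [-0.0507, -0.0495, -0.0278], 'gripper_width': 0.0852}
scene [[407.6711822541135, 0.0, 276.13578707806903], [0.0, 407.6711822541135, 213.82014552891442], [0.0, 0.0, 1.0]] [[0.282, 0.552, -0.785, 1.105], [0.959, -0.181, 0.217, -0.207], [-0.022, -0.814, -0.58, 0.588], [0.0, 0.0, 0.0, 1.0]]
top [[499.07802242885447, 0.0, 283.34794678789797], [0.0, 499.07802242885447, 202.52224924247597], [0.0, 0.0, 1.0]] [[0.022, -0.995, 0.092, 0.373], [-1.0, -0.021, 0.017, -0.066], [-0.015, -0.093, -0.996, 1.178], [0.0, 0.0, 0.0, 1.0]]
```

View pics/scene1.png

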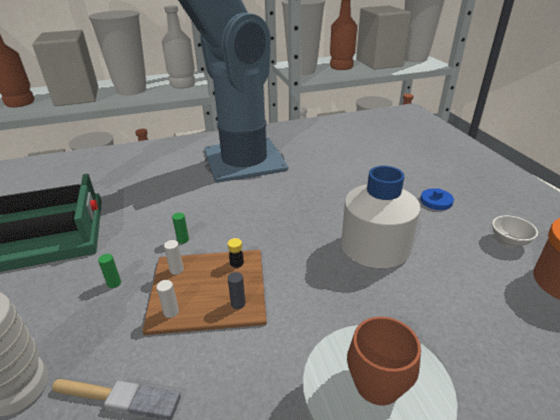

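View pics/top1.png

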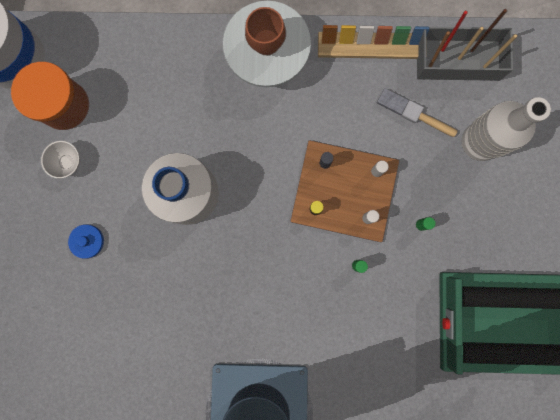

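The scene view shows the white rods at (174,258) and (168,300), steel at (237,290), the pot at (236,252) and the jar neck at (386,182). In the top view the white rods are at about (381,168) and (372,217), steel at (327,160), the pot at (317,207), green rods at (428,224) and (360,266), and the jar mouth at (171,184).

```bash
cat > h.py <<'E'
import numpy as np
def cloud(g):
    v,u=np.mgrid[:420,:560];d=g["depth"];K=g["K"]
    P=np.stack([(u-K[0,2])/K[0,0]*d,(v-K[1,2])/K[1,1]*d,d],-1)
    E=g["extrinsics"];return P@E[:3,:3].T+E[:3,3]
def box(P,m,u,v,r):
    k=np.zeros(m.shape,bool);k[v-r:v+r,u-r:u+r]=1;return P[k&m]
def circ(p):
    from scipy.optimize import least_squares
    return least_squares(lambda q:np.hypot(*(p[:,:2]-q[:2]).T)-q[2],[*p[:,:2].mean(0),.02],loss="soft_l1",f_scale=.002).x
E
python3 - <<'E'
from h import *
T=dict(np.load("top.npz"));S=dict(np.load("scene.npz"))
P=cloud(T);Q=cloud(S)
for n,u,v in(("a",381,168),("b",372,217),("steel",327,160),("pot",317,207),("g1",428,224),("g2",360,266)):
    p=box(P,T["depth"]>0,u,v,14);z=p[:,2].max();c=p[p[:,2]>z-.008];print(n,len(c),"z",z.round(4),"mid",((c.max(0)+c.min(0))/2).round(4),"mean",c.mean(0).round(4),"ext",np.ptp(c,0).round(3))
for n,u,v in(("a",168,300),("b",174,258),("steel",237,290)):
    p=box(Q,S["depth"]>0,u,v,25);z=p[:,2]; c=p[(z>.03)&(z<.072)];
    d=c[:,:2]-np.median(c[:,:2],0);c=c[np.hypot(*d.T)<.03];print("scene",n,len(c),circ(c).round(4), "top",p[:,2].max().round(4))
for nm,p in(("top",box(P,T["depth"]>0,171,184,35)),("scene",box(Q,S["depth"]>0,386,182,35))):
    r=p[(p[:,2]>.18)&(p[:,2]<.2)];print(nm,len(r),r[:,2].max(),circ(r).round(4),((r.max(0)+r.min(0))/2).round(4),np.ptp(r,0).round(3))
    r=p[(p[:,2]>.155)&(p[:,2]<.18)];print(" neck",len(r),circ(r).round(4))
# boards
p=box(P,T["depth"]>0,345,190,12);print("board z",np.median(p[:,2]))
p=box(P,T["depth"]>0,250,300,12);print("table z",np.median(p[:,2]))
E
```

```text
a 116 z 0.0871 mid [ 0.5591 -0.2637  0.0831] mean [ 0.5592 -0.2633  0.0824] ext [0.025 0.027 0.008]
b 117 z 0.0875 mid [ 0.4498 -0.2435  0.0835] mean [ 0.4494 -0.2436  0.0827] ext [0.025 0.025 0.008]
steel 113 z 0.0872 mid [ 0.5768 -0.1419  0.0833] mean [ 0.5767 -0.1415  0.0828] ext [0.026 0.026 0.008]
pot 82 z 0.0777 mid [ 0.4679 -0.122   0.0737] mean [ 0.4675 -0.1208  0.072 ] ext [0.025 0.027 0.008]
g1 121 z 0.0757 mid [ 0.4368 -0.3701  0.0717] mean [ 0.4373 -0.3697  0.071 ] ext [0.027 0.027 0.008]
g2 98 z 0.0769 mid [ 0.3389 -0.2219  0.0729] mean [ 0.3382 -0.2215  0.0713] ext [0.026 0.025 0.008]
scene a 270 [ 0.5609 -0.2618  0.0138] top 0.0833
scene b 235 [ 0.4506 -0.2416  0.0137] top 0.0847
scene steel 252 [ 0.5789 -0.1398  0.0136] top 0.0836
top 341 0.19508316992269914 [0.4989 0.181  0.0308] [0.5003 0.1816 0.1876] [0.068 0.067 0.015]
 neck 199 [0.4979 0.1791 0.0308]
scene 413 0.19162727262090246 [0.5036 0.1826 0.0308] [0.5028 0.1835 0.1858] [0.068 0.068 0.012]
 neck 595 [0.504  0.1825 0.031 ]
board z 0.012672181260062754
table z 0.000556495995729156
```

```bash
cat > go.py <<'E'
import sys,numpy as np
from plant import *
s=state();R=np.array(s["tool_rot"]);p=np.array(s["eef_pos"])
print("t",s["clock"],"p",p.round(4),"F",np.round(s["force"],1),"w",s["gripper_width"],"q7",s["joint_positions"][6])
for a in sys.argv[1:]:
    print(a,"->",(1000*R.T@(np.array(eval(a))-p)).round(1))
E
python3 go.py .56,-.2625,.25 .56,-.2625,.15
```

```text
t 0.1 p [ 0.2176 -0.6119  0.2445] F [-0.5 -0.4 -0.4] w 0.08537547271838054 q7 -0.07118839038789804
.56,-.2625,.25 -> [ 439.7 -214.4   -5.2]
.56,-.2625,.15 -> [ 439.7 -214.3   94.8]
```

Emit:
send_rows(
  commands=[
    [30,-15,-20,0,0,0,85],
    [80,-39,-30,0,0,0,85],
    [135,-66,-30,0,0,0,85],
    [190,-93,-30,0,0,0,85],
    [245,-119,-30,0,0,0,85],
    [300,-146,-30,0,0,0,85],
    [355,-173,-20,0,0,0,85],
    [400,-195,-10,0,0,0,85],
    [430,-210,0,0,0,0,85],
    [440,-214,20,0,0,0,85],
    [440,-214,45,0,0,0,85],
    [440,-214,45,0,0,0,85],
  ],
)

```text
clock: 1.6
eef_pos: [0.5579, -0.2641, 0.1975]
tool_rot: [[0.943, 0.334, -0.006], [0.334, -0.943, 0.001], [-0.005, -0.003, -1.0]]
force: [0.3, -0.1, 0.5]
gripper_width: 0.0852
```

```bash
python3 go.py .56,-.2625,.2 .56,-.2625,.064; python3 - <<'E'
from plant import *
import cv2
g=get_image("wrist");cv2.imwrite("pics/w1.png",g["color"][...,::-1])
print(g["K"],g["tool_from_camera"].round(3))
E
```

```text
t 1.6 p [ 0.5579 -0.2641  0.1975] F [ 0.3 -0.1  0.5] w 0.08517314774233012 q7 -0.9329982815800411
.56,-.2625,.2 -> [ 2.5 -0.8 -2.5]
.56,-.2625,.064 -> [  3.2  -0.4 133.5]
[[325.1922621    0.         285.6348185 ]
 [  0.         325.1922621  206.70272323]
 [  0.           0.           1.        ]] [[-0.    -0.963 -0.27   0.068]
 [ 1.    -0.     0.    -0.   ]
 [-0.    -0.27   0.963 -0.128]
 [ 0.     0.     0.     1.   ]]
```

View pics/w1.png

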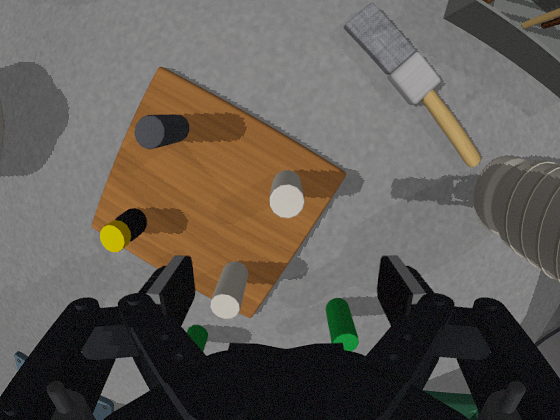

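The wrist view shows rod a's top at (287,201), centred between the jaws and about 4 mm ahead in tool x, which agrees with the other cameras. Descending.

Emit:
send_rows(
  commands=[
    [3,0,15,0,0,0,85],
    [3,0,45,0,0,0,85],
    [3,0,80,0,0,0,85],
    [3,0,110,0,0,0,85],
    [3,0,128,0,0,0,85],
    [3,0,133,0,0,0,85],
    [3,0,133,0,0,0,85],
    [3,0,133,0,0,0,85],
  ],
  force=40,
)

```text
clock: 2.65
eef_pos: [0.5643, -0.2627, 0.0685]
tool_rot: [[0.942, 0.335, 0.002], [0.335, -0.942, -0.001], [0.002, 0.001, -1.0]]
force: [0.2, -0.3, 0.3]
gripper_width: 0.0852
```

Emit:
send_rows(
  commands=[
    [0,0,0,0,0,0,50],
    [0,0,0,0,0,0,35],
    [0,0,0,0,0,0,20],
    [0,0,0,0,0,0,20],
    [0,0,0,0,0,0,20],
    [0,0,0,0,0,0,20],
    [0,0,0,0,0,0,20],
    [0,0,0,0,0,0,20],
  ],
  force=40,
)

```text
clock: 3.65
eef_pos: [0.5637, -0.2624, 0.0676]
tool_rot: [[0.942, 0.335, 0.001], [0.335, -0.942, -0.0], [0.0, 0.0, -1.0]]
force: [-0.3, 0.6, 4.8]
gripper_width: 0.0274
```

```bash
python3 go.py .56,-.2625,.28 .502,.182,.28
```

```text
t 3.65 p [ 0.5637 -0.2624  0.0676] F [-0.3  0.6  4.8] w 0.027389272522396802 q7 -0.9633649722666001
.56,-.2625,.28 -> [  -3.5   -1.1 -212.4]
.502,.182,.28 -> [  90.9 -439.3 -212.6]
```

Emit:
send_rows(
  commands=[
    [0,0,-10,0,0,0,20],
    [0,0,-35,0,0,0,20],
    [0,0,-75,0,0,0,20],
    [0,0,-120,0,0,0,20],
    [0,0,-165,0,0,0,20],
    [0,0,-200,0,0,0,20],
    [0,0,-220,0,0,0,20],
    [0,0,-225,0,0,0,20],
    [0,0,-225,0,0,0,20],
  ],
)

```text
clock: 4.78
eef_pos: [0.563, -0.2621, 0.2916]
tool_rot: [[0.942, 0.335, -0.001], [0.335, -0.942, 0.0], [-0.001, -0.001, -1.0]]
force: [0.1, -0.1, -2.0]
gripper_width: 0.0268
```

Emit:
send_rows(
  commands=[
    [5,-20,0,0,0,0,20],
    [14,-65,0,0,0,0,20],
    [24,-115,0,0,0,0,20],
    [35,-170,0,0,0,0,20],
    [46,-225,0,0,0,0,20],
    [57,-280,0,0,0,0,20],
    [68,-330,0,0,0,0,20],
    [78,-380,0,0,0,0,20],
    [86,-415,0,0,0,0,20],
    [91,-434,0,0,0,0,20],
    [92,-439,0,0,0,0,20],
    [92,-439,0,0,0,0,20],
  ],
)

```text
clock: 6.28
eef_pos: [0.5024, 0.1821, 0.2918]
tool_rot: [[0.942, 0.336, -0.001], [0.336, -0.942, -0.001], [-0.001, 0.0, -1.0]]
force: [0.1, 0.6, -1.1]
gripper_width: 0.0266
```

```bash
python3 go.py .502,.182,.28 .502,.182,.212; python3 - <<'E'
from plant import *
import cv2,numpy as np
w=get_image("wrist")["color"];g=get_image("scene");np.savez("s2.npz",**g)
b=np.hstack([cv2.resize(g["color"][60:340,200:520],(400,350)),cv2.resize(w,(400,350))]);cv2.imwrite("pics/j1.png",b[...,::-1])
E
```

```text
t 6.275 p [0.5024 0.1821 0.2918] F [ 0.1  0.6 -1.1] w 0.026569325293481515 q7 -1.7701541531100973
.502,.182,.28 -> [-0.3 -0.1 11.8]
.502,.182,.212 -> [-0.3 -0.1 79.8]
```

View pics/j1.png

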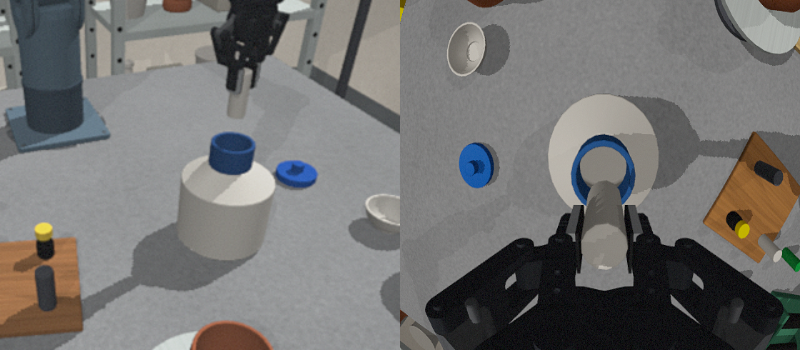

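The rod hangs upright in the jaws. It stands over the blue neck, at (233,150) in the scene crop and (603,170) in the wrist half.

Emit:
send_rows(
  commands=[
    [0,0,10,0,0,0,20],
    [0,0,28,0,0,0,20],
    [0,0,46,0,0,0,20],
    [0,0,62,0,0,0,20],
    [0,0,73,0,0,0,20],
    [0,0,78,0,0,0,20],
    [0,0,78,0,0,0,20],
    [0,0,78,0,0,0,20],
  ],
)

```text
clock: 7.38
eef_pos: [0.5034, 0.1824, 0.2148]
tool_rot: [[0.942, 0.335, 0.001], [0.335, -0.942, 0.0], [0.001, -0.0, -1.0]]
force: [-0.6, -0.1, 0.5]
gripper_width: 0.0268
```

```bash
python3 go.py; python3 - <<'E'
from plant import *
import cv2
g=get_image("scene");cv2.imwrite("pics/j2.png",cv2.resize(g["color"][100:280,310:470],(640,720))[:600,:,::-1])
E
```

```text
t 7.375 p [0.5034 0.1824 0.2148] F [-0.6 -0.1  0.5] w 0.02675796282945935 q7 -1.8080907491510216
```

View pics/j2.png

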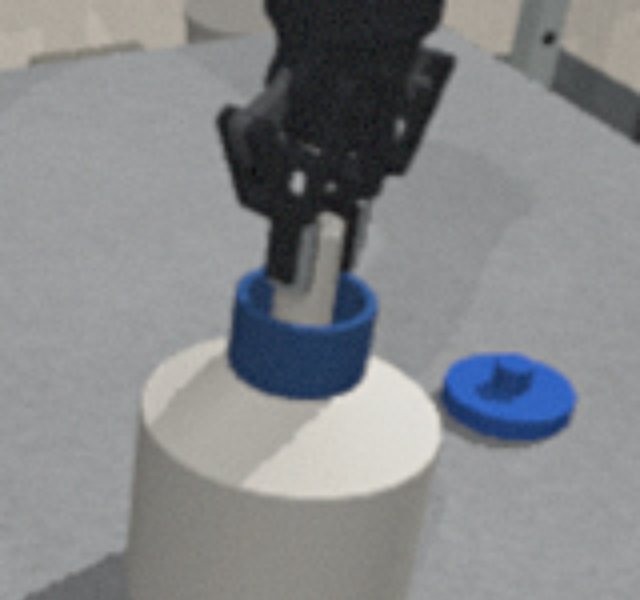

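The foot is inside the mouth at about (305,310), with the fingertips just above the rim. Releasing.

Emit:
send_rows(
  commands=[
    [0,0,0,0,0,0,60],
    [0,0,0,0,0,0,85],
    [0,0,0,0,0,0,85],
    [0,0,0,0,0,0,85],
    [0,0,-10,0,0,0,85],
    [0,0,-35,0,0,0,85],
    [0,0,-65,0,0,0,85],
    [0,0,-75,0,0,0,85],
    [0,0,-75,0,0,0,85],
  ],
)

```text
clock: 8.55
eef_pos: [0.5033, 0.1822, 0.2897]
tool_rot: [[0.942, 0.335, 0.001], [0.335, -0.942, 0.0], [0.001, 0.0, -1.0]]
force: [-0.7, -0.5, -0.1]
gripper_width: 0.0851
```

```bash
python3 go.py .45,-.2425,.28 .45,-.2425,.2; python3 - <<'E'
from plant import *
import cv2,numpy as np
w=get_image("wrist")["color"];g=get_image("scene")
b=np.hstack([cv2.resize(g["color"],(400,300)),cv2.resize(w,(400,300))]);cv2.imwrite("pics/j3.png",b[...,::-1])
from h import *
Q=cloud(g);p=box(Q,g["depth"]>0,386,182,35);r=p[(p[:,2]>.155)&(p[:,2]<.193)];print("neck",circ(r).round(4))
p=box(Q,g["depth"]>0,174,258,25);z=p[:,2];c=p[(z>.03)&(z<.072)];d=c[:,:2]-np.median(c[:,:2],0);print("b",circ(c[np.hypot(*d.T)<.03]).round(4))
E
```

```text
t 8.55 p [0.5033 0.1822 0.2897] F [-0.7 -0.5 -0.1] w 0.08505086555006537 q7 -1.7718857928602465
.45,-.2425,.28 -> [-192.5  382.3    9.5]
.45,-.2425,.2 -> [-192.6  382.3   89.5]
neck [0.5039 0.1825 0.0309]
b [ 0.4505 -0.2416  0.0136]
```

View pics/j3.png

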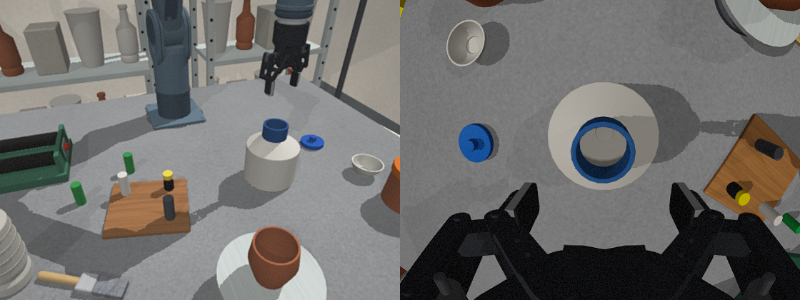

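Rod a is gone into the jar and the mouth is clear at (603,150). The jar is unmoved: the neck fit is the same as before. Rod b, steel, pot and greens still stand. Now rod b.

Emit:
send_rows(
  commands=[
    [-10,20,0,0,0,0,85],
    [-32,63,0,0,0,0,85],
    [-58,115,0,0,0,0,85],
    [-84,167,0,0,0,0,85],
    [-110,219,0,0,0,0,85],
    [-136,270,0,0,0,0,85],
    [-160,318,10,0,0,0,85],
    [-180,357,30,0,0,0,85],
    [-190,377,60,0,0,0,85],
    [-193,382,85,0,0,0,85],
    [-193,382,90,0,0,0,85],
    [-193,382,90,0,0,0,85],
  ],
)

```text
clock: 10.15
eef_pos: [0.4493, -0.2417, 0.1991]
tool_rot: [[0.942, 0.336, -0.001], [0.336, -0.942, 0.001], [-0.001, -0.001, -1.0]]
force: [-0.7, -0.7, 0.3]
gripper_width: 0.085
```

Emit:
send_rows(
  commands=[
    [0,0,0,0,0,0,85],
    [0,0,0,0,0,0,85],
  ],
)

```text
clock: 10.4
eef_pos: [0.4498, -0.2423, 0.2001]
tool_rot: [[0.942, 0.336, 0.001], [0.336, -0.942, -0.001], [0.001, 0.001, -1.0]]
force: [0.7, 0.8, -0.0]
gripper_width: 0.0847
```

```bash
python3 go.py .4502,-.242,.067; python3 - <<'E'
from plant import *
import cv2,numpy as np
g=get_image("wrist");c=g["color"];cv2.imwrite("pics/w2.png",c[...,::-1])
E
```

```text
t 10.4 p [ 0.4498 -0.2423  0.2001] F [ 0.7  0.8 -0. ] w 0.08474221619463192 q7 -0.8663569080276294
.4502,-.242,.067 -> [  0.3  -0.3 133.1]
```

View pics/w2.png

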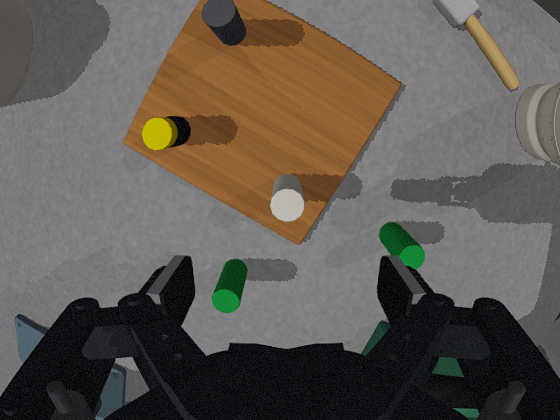

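Rod b's top is at (287,205), centred between the jaws. Descending.

Emit:
send_rows(
  commands=[
    [0,0,15,0,0,0,85],
    [0,0,45,0,0,0,85],
    [0,0,80,0,0,0,85],
    [0,0,110,0,0,0,85],
    [0,0,128,0,0,0,85],
    [0,0,133,0,0,0,85],
    [0,0,133,0,0,0,85],
    [0,0,133,0,0,0,85],
  ],
  force=40,
)

```text
clock: 11.45
eef_pos: [0.4497, -0.2427, 0.0669]
tool_rot: [[0.942, 0.335, 0.001], [0.335, -0.942, -0.001], [0.001, 0.001, -1.0]]
force: [-0.0, -1.4, 0.3]
gripper_width: 0.0854
```

Emit:
send_rows(
  commands=[
    [0,0,0,0,0,0,50],
    [0,0,0,0,0,0,35],
    [0,0,0,0,0,0,20],
    [0,0,0,0,0,0,20],
    [0,0,0,0,0,0,20],
    [0,0,0,0,0,0,20],
    [0,0,0,0,0,0,20],
    [0,0,0,0,0,0,20],
  ],
  force=40,
)

```text
clock: 12.45
eef_pos: [0.4494, -0.2425, 0.0665]
tool_rot: [[0.942, 0.335, 0.0], [0.335, -0.942, -0.0], [0.0, 0.0, -1.0]]
force: [-0.5, -0.4, 5.3]
gripper_width: 0.027
```

```bash
python3 go.py .503,.1822,.29
```

```text
t 12.45 p [ 0.4494 -0.2425  0.0665] F [-0.5 -0.4  5.3] w 0.027034518219794322 q7 -0.8988254736215235
.503,.1822,.29 -> [ 192.9 -382.1 -223.6]
```

Emit:
send_rows(
  commands=[
    [0,0,-10,0,0,0,20],
    [0,0,-35,0,0,0,20],
    [0,0,-75,0,0,0,20],
    [0,0,-120,0,0,0,20],
    [0,0,-165,0,0,0,20],
    [0,0,-200,0,0,0,20],
    [0,0,-220,0,0,0,20],
    [0,0,-225,0,0,0,20],
    [0,0,-225,0,0,0,20],
  ],
)

```text
clock: 13.58
eef_pos: [0.4488, -0.2423, 0.2908]
tool_rot: [[0.942, 0.335, -0.001], [0.335, -0.942, 0.0], [-0.001, -0.0, -1.0]]
force: [0.5, 0.0, -2.2]
gripper_width: 0.027
```

Emit:
send_rows(
  commands=[
    [10,-20,0,0,0,0,20],
    [32,-63,0,0,0,0,20],
    [58,-115,0,0,0,0,20],
    [84,-167,0,0,0,0,20],
    [110,-219,0,0,0,0,20],
    [136,-270,0,0,0,0,20],
    [160,-318,0,0,0,0,20],
    [180,-357,0,0,0,0,20],
    [190,-377,0,0,0,0,20],
    [193,-382,0,0,0,0,20],
    [193,-382,0,0,0,0,20],
    [193,-382,0,0,0,0,20],
  ],
)

```text
clock: 15.08
eef_pos: [0.503, 0.1805, 0.2909]
tool_rot: [[0.943, 0.333, -0.001], [0.333, -0.943, -0.001], [-0.001, 0.001, -1.0]]
force: [0.1, 0.2, -1.1]
gripper_width: 0.0268
```

```bash
python3 go.py .503,.182,.214; python3 - <<'E'
from plant import *
import cv2,numpy as np
w=get_image("wrist")["color"];g=get_image("scene")
b=np.hstack([cv2.resize(g["color"][60:340,200:520],(400,350)),cv2.resize(w,(400,350))]);cv2.imwrite("pics/j4.png",b[...,::-1])
E
```

```text
t 15.075 p [0.503  0.1805 0.2909] F [ 0.1  0.2 -1.1] w 0.026765508608887625 q7 -1.7751449210758654
.503,.182,.214 -> [ 0.5 -1.5 76.9]
```

View pics/j4.png

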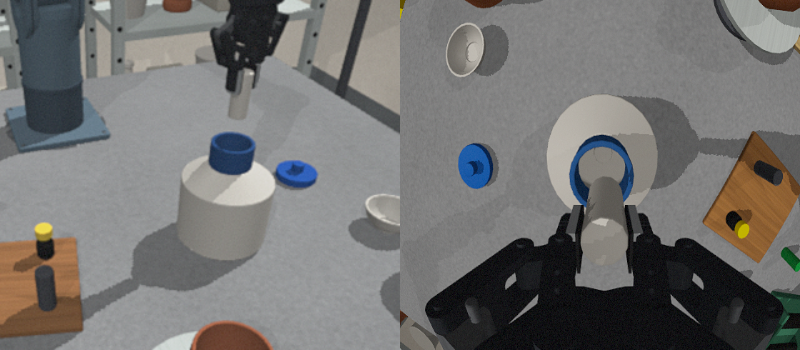

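Rod b is held upright over the neck just as rod a was, with the neck at (233,150) in the scene crop.

Emit:
send_rows(
  commands=[
    [0,-1,10,0,0,0,20],
    [0,-1,28,0,0,0,20],
    [0,-1,46,0,0,0,20],
    [0,-1,62,0,0,0,20],
    [0,-1,72,0,0,0,20],
    [0,-1,77,0,0,0,20],
    [0,-1,77,0,0,0,20],
    [0,-1,77,0,0,0,20],
  ],
)

```text
clock: 16.18
eef_pos: [0.5031, 0.1833, 0.2148]
tool_rot: [[0.942, 0.335, 0.001], [0.335, -0.942, 0.0], [0.001, -0.0, -1.0]]
force: [1.0, 0.1, -1.1]
gripper_width: 0.0267
```

Emit:
send_rows(
  commands=[
    [0,0,0,0,0,0,60],
    [0,0,0,0,0,0,85],
    [0,0,0,0,0,0,85],
    [0,0,0,0,0,0,85],
    [0,0,-10,0,0,0,85],
    [0,0,-35,0,0,0,85],
    [0,0,-70,0,0,0,85],
    [0,0,-100,0,0,0,85],
    [0,0,-115,0,0,0,85],
    [0,0,-115,0,0,0,85],
    [0,0,-115,0,0,0,85],
  ],
)

```text
clock: 17.55
eef_pos: [0.5021, 0.1828, 0.3281]
tool_rot: [[0.942, 0.335, -0.002], [0.335, -0.942, -0.001], [-0.002, 0.0, -1.0]]
force: [-0.7, 0.2, -1.0]
gripper_width: 0.0849
```

```bash
python3 go.py; python3 - <<'E'
from plant import *
import cv2,numpy as np
from h import *
w=get_image("wrist")["color"];g=get_image("scene")
b=np.hstack([cv2.resize(g["color"],(400,300)),cv2.resize(w,(400,300))]);cv2.imwrite("pics/j5.png",b[...,::-1])
Q=cloud(g);p=box(Q,g["depth"]>0,386,182,35);r=p[(p[:,2]>.155)&(p[:,2]<.193)];print("neck",circ(r).round(4),"max z",r[:,2].max())
p=box(Q,g["depth"]>0,237,290,25);z=p[:,2];c=p[(z>.03)&(z<.072)];d=c[:,:2]-np.median(c[:,:2],0);print("steel",circ(c[np.hypot(*d.T)<.03]).round(4))
E
```

```text
t 17.55 p [0.5021 0.1828 0.3281] F [-0.7  0.2 -1. ] w 0.08485044471048374 q7 -1.762958942307146
neck [0.5038 0.1825 0.031 ] max z 0.19108383581045685
steel [ 0.5787 -0.1399  0.0136]
```

View pics/j5.png

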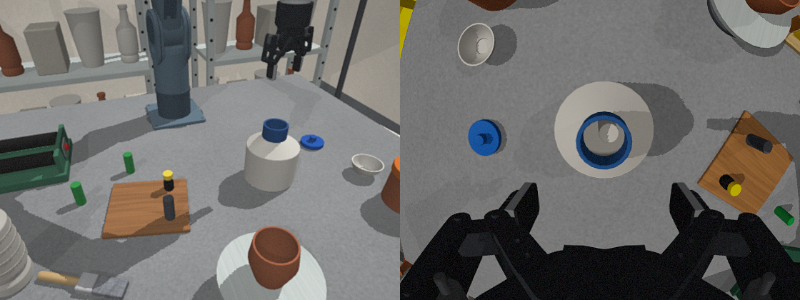

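Both white rods are off the board, and one end shows deep inside the mouth at (606,133). Steel, pot and greens still stand and the jar has not moved.

```bash
python3 -c "
from plant import *
print(sign_off())"
```

```text
the job is handed in; nothing more can be done
None
```

Both white porcelain rods are in the mill jar. I lowered each one's foot about 30 mm into the neck before letting it go, rod a first and then rod b. I handed the job in at about 17.6 s of the 59 s allowed.

- **Jar:** the neck position measured the same before and after, to within about 0.2 mm, so it was not shoved or tipped. Nothing sticks up above the rim.
- **Rods inside:** neither white rod is left on the board, and in the last wrist picture one rod end shows inside the mouth. The other can't be seen directly. After the first drop the mouth looked clear, so I take it to have gone down too.
- **Steel rod, pot and green look-alikes:** all still standing. The steel rod's position measured the same to within about 0.2 mm; I checked the pot and greens by eye.
- **Forces:** the readings at the end of each move never passed about 5.3 N. The gripper ended open and clear above the jar.

The two fixed cameras disagreed by 2 to 5 mm on positions, so I used averages. The wrist camera agreed with them before each grasp, and no check failed.

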